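# Fold back the test-bay screen and let the clamp lever down

### The arm

A 6-joint arm with a two-finger parallel gripper is mounted at the origin on the work surface. World frame = base frame: x ahead of the robot, y to its left, z up, the work surface at z = 0. Lengths are in m, angles in rad, forces in N, time in s.
With the tool pointing down it reaches from about 0.325 to 0.85 m from the base axis. Payload 15.5 kg.
Tool frame: the origin (TCP) lies on the centre line of the jaws, within the pads' length; the fingertips stand 25 mm ahead of it and the grasp point (between the pads) lies 6 mm ahead of it; z points along the fingers, y is the direction in which the jaws open and shut (so a half turn about z gives the same grasp; the last joint's range is limited). The gripper opens to 91 mm and grips with 3 to 60 N. Pads are 32 mm wide; open, the fingers measure 118 mm over their backs; the gripper's body (76 mm by 178 mm) begins 60 mm behind the grasp point.
Start: joints at [-1.254, 0.494, 1.345, -0, 1.302, -0.096], TCP at [0.25, -0.573, 0.239] pointing down, gripper open.
Joint ranges: [-2.91, 2.91], [-0.82, 2.16], [0.22, 2.67], [-1.22, 4.37], [0.12, 2.79], [-3.08, 3.08]. Speed limits (rad/s): [1.89, 1.89, 2.57, 3.01, 3.01, 3.01].

### API

Orientations are given as a unit quaternion [x, y, z, w].
In Python, from plant import get_state, camera, camera_params, close_job gives the robot as it stands.
- The arm moves only by the tool servo_tool, never from a script. Its argument "rows" is a list of rows, each a list of 5 numbers: the finger opening in mm, from 0 to 91.2, then the shift along the tool's x, y, z in mm, then the turn about the tool's z in rad. A call has 1 to 5 rows; each row shifts and turns the commanded pose from where the row before left it, along the tool's axes as they then stand; what a row does not reach is not made up. A row lasts 1/8 s, in which the tool goes at most 62.5 mm and 10.7 degrees, less where a joint would pass 70% of its speed; a pose out of reach is approached as far as the arm can. A call is refused whole if a number of a shift passes 62.5 or a number of a turn 0.188, either way. A call with a gripper value outside its range is refused whole. The fingers move at their own pace and stop on an object; "squeeze" is the grip in N (left out, the last holds). Time passes only in rows, so rows that do not move let the fingers close. It gives the time, the measured TCP pose, the force and the opening at its end, in the units of the state.
- get_state(): the state, without advancing time (a new reading comes with each control period).
- camera(name): name is "scene" or "top"; returns the picture (400x640x3 uint8, red, green, blue); there is no depth.
- camera_params(name): a dict with "camera_matrix" (3x3 intrinsics, pixels), "distortion" ([k1, k2, p1, p2, k3] as OpenCV has them; the pictures are not rectified), "extrinsics" (4x4, takes a point from camera to world coordinates). Camera axes: x right, y up, looking along -z (the intrinsics and any distortion apply to the point x, -y, -z); pixel columns grow to the right and rows downward; lengths in m; the calibration is good to about 2 mm. A picture is of the moment at which its call begins. camera_params takes no time and is no camera call.
- close_job(): hands the job in, once; it reports no verdict.
The state is a dict: "t": time; "joints": joint angles; "dq": joint speeds; "tau": joint torques, N m; "tcp_pos": TCP position; "eef_rot": TCP orientation; "wrist_force": force on the tool from outside, world axes, zero at the start; "wrist_torque": the same for the moment, N m; "opening": finger opening in m.
Only numpy, scipy, OpenCV 4.12 (cv2) and the standard library are available. Lean on these libraries where they do the work, as an engineer would, in place of code of your own. Each camera call takes 0.05 s, during which the arm holds its last target.

### The job

The pressure test is over: push the two-panel folding screen at the front of the test bay open, so that it folds inwards and lies fully stacked against its post, then squeeze the release button in the grip of the clamp lever behind it and swing the lever all the way down towards you, so that the cylinder is unclamped. Leave the cylinder standing where it is, do not disturb the other things on the bench, and let go of everything at the end.

Things in the scene. Friction and masses are not known exactly. Their poses are not given: they have to be found in the camera images.
- bay: Fixed test bay, open at the top: base plate 290 x 410 x 12 mm (bay x -30 to 260 mm), walls at the sides 102 mm high, at the back 62 mm. Origin on the table at the middle of the screen's track; x points into the bay (away from the robot at yaw 0), y left along the track. The track is two rails 18 mm high at x +-10 mm. Its ends: left post 177 mm high at y 172 to 196, right stub 72 mm at y -188.
- screen (a joint): Two-panel grey folding screen, each panel 160 mm wide, 8 mm thick, 22 to 160 mm above the table. Value a in rad: 0 = almost flat (starts 0 to 0.15), 1.28 = stop, stacked at the post. Each panel stands th = a + 0.12 off the track line. Panel 1 pivots at the left post, bay (0, 170) mm. Needs 1 to 2 N, stays where it is left, folds inwards (+x), clear of lever and cylinder.
- screen_fold (a point): Top of the fold hinge (steel barrel, diameter 14 mm) between the two panels, 164 mm above the table. It lies at bay (160 sin th, 170 - 160 cos th) mm: folding moves it into the bay (+x), then towards the post. Beyond about th = 1.1 the panels pinch what pushes in the mouth of the fold: finish at the free end.
- screen_edge (a point): Top of panel 2's free end, 160 mm above the table. It runs in the track, at bay (0, 170 - 320 cos th) mm: from the right end of the track to 54 mm from the pivot when stacked. Once the screen is well folded, pushing this end sideways (+y) along the track stacks it fully.
- lever (a joint): Clamp lever in the bay, right of the middle. Value b in rad: 0 = up, 65 degrees above level, leaning to the front; 0.96 = stop, 10 degrees above level, pointing out through the front. Turns about bay y at the pivot. A ratchet with three teeth blocks it unless the button is held in over 6 mm: hold it all the way. Then about 3.5 N at the grip; stays where left. The closed screen blocks it.
- lever_grip (a point): Middle of the lever's dark grip, on its axis, 150 mm from the pivot: at bay (145 - 150 cos e, -85, 55 + 150 sin e) mm with e = 1.134 - b. The grip is 64 mm long along the lever (ends 32 mm beyond this point), 24 mm wide across (bay y), 22 mm thick; the steel shank below it is 14 mm square.
- lever_pivot (a point): Pivot axis of the lever (along bay y), at bay (145, -85, 55) mm.
- lever_button (a joint): Steel squeeze button in the left (bay +y) side of the grip at its middle, 18 mm wide, 34 mm along the grip. Metres pressed: 0 = out, 10 mm proud; 0.008 = fully in, still 2 mm proud, so the squeezed grip is 26 mm wide. Spring 3 N at first, 7 N fully in; it springs back. Squeezing the grip across bay y, one finger each side, presses it.
- cylinder: Short red steel cylinder body, 64 mm diameter, 140 mm high, standing in the clamp in the bay at bay (175, -10) mm. Origin at the centre of its foot. Leave it standing.
- valve: Bystander: small brass valve, 26 mm diameter, 42 mm high, standing at the back right of the bay. Origin at the foot.
- extinguisher: Bystander: red hand extinguisher, 90 mm diameter, 236 mm high, at the left of the bench. Origin at the foot.
- bottle: Bystander: amber bottle, 56 mm diameter, 170 mm high, at the left of the bench. Origin at the foot.
- pot: Bystander: dark steel pot, 72 mm diameter, 85 mm high, at the left of the bench. Origin at the foot.
- wrench: Bystander: wrench lying flat in front of the bay.
- screwdriver: Bystander: screwdriver lying flat in front of the bay.
- pliers: Bystander: pliers with red handles lying flat at the right of the bench.
Not all that is in view belongs to the job. Leave any turquoise look-alike of the cylinder alone.

How it is judged:
By the outcome, as a careful person would: the job done as asked, in the order asked, and still so for the second after the job is handed in, with the robot touching nothing.
It also fails if it takes over 64 s, if anything falls off the work surface, if the arm or the gripper's body presses on something with over 40 N, if the wrist force passes 120 N, or if a joint passes its speed limit or range.

## Working session

There is one attempt and no reset: what is moved stays moved. The work goes in short steps, Python scripts to look and compute and a tool call to move; the robot and the scene stay as the last step left them, time stands still between calls to the robot, and variables do not carry over. Pictures are saved under pics/ and viewed, and the job is handed in when it is done.

Besides the shell and the picture viewer there is one more tool, called as name([rows], argument=value, ...), one row to a line, values as JSON. servo_tool: Moves the arm, as the interface text tells. Its arguments: {"type":"object","properties":{"rows":{"type":"array"},"squeeze":{"type":"number"}},"required":["rows"]}

```bash
ls; mkdir -p pics; python3 - <<'E'
from plant import *
import cv2
s=get_state();print(s)
for n in("scene","top"):
    p=camera_params(n);print(n,p)
    cv2.imwrite(f"pics/{n}0.png",camera(n)[:,:,::-1])
E
```

```text
pics
{'t': 0.0, 'joints': array([-1.25450625e+00,  4.94210570e-01,  1.34613442e+00, -2.67808087e-06,
        1.30251378e+00, -9.55054857e-02]), 'dq': array([ 0.00032639, -0.00110268, -0.0005852 , -0.00068951, -0.00018654,
       -0.00021409]), 'tau': array([ 5.57003495e-04, -8.78805971e+01, -3.81848216e+01,  7.07830978e-02,
        5.33617276e-02, -6.09806852e-05]), 'tcp_pos': array([ 0.25004697, -0.57241143,  0.23832011]), 'eef_rot': array([ 9.78877562e-01,  2.04446367e-01, -7.10255158e-05, -6.29058614e-04]), 'wrist_force': array([0.85073048, 0.53982452, 0.73472957]), 'wrist_torque': array([ 0.0214502 , -0.04880734,  0.03602276]), 'opening': 0.09093689992326766}
scene {'camera_matrix': array([[395.46900145,   0.        , 321.29157822],
       [  0.        , 395.46900145, 205.32277848],
       [  0.        ,   0.        ,   1.        ]]), 'distortion': array([-0.07367004,  0.        ,  0.        ,  0.        ,  0.        ]), 'extrinsics': array([[ 0.06900782, -0.573636  ,  0.8161983 ,  1.42707897],
       [ 0.9974938 ,  0.02686373, -0.06545575, -0.0622398 ],
       [ 0.01562164,  0.8186697 ,  0.57405216,  0.74316042],
       [ 0.        ,  0.        ,  0.        ,  1.        ]])}
top {'camera_matrix': array([[415.00348639,   0.        , 316.57114286],
       [  0.        , 415.00348639, 204.54878613],
       [  0.        ,   0.        ,   1.        ]]), 'distortion': array([-0.02742992,  0.        ,  0.        ,  0.        ,  0.        ]), 'extrinsics': array([[-0.01488445,  0.99300042, -0.11716919,  0.42951787],
       [-0.99982185, -0.01342062,  0.01327245,  0.01436669],
       [ 0.01160706,  0.11734587,  0.99302327,  1.37009476],
       [ 0.        ,  0.        ,  0.        ,  1.        ]])}
```

View pics/scene0.png

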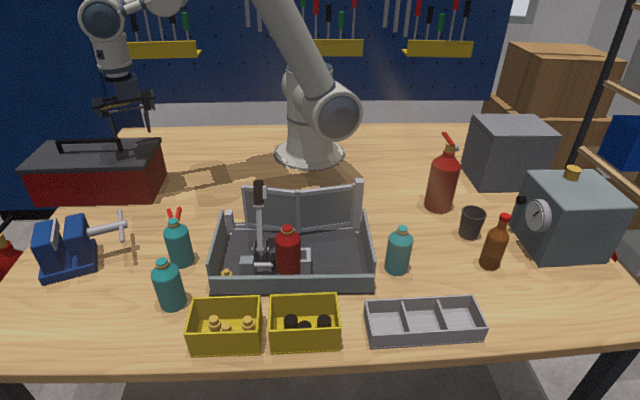

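View pics/top0.png

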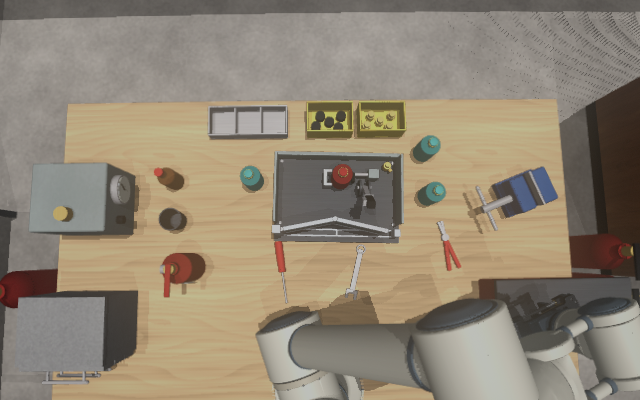

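The scene view, from the far side, shows the bay at about (210-375, 180-290). The top view shows it at (273-403, 152-242), with the screen's fold near (335,218). I'll zoom in next.

```bash
cat > h.py <<'E'
import numpy as np, cv2
from plant import *
def und(n,px):
    p=camera_params(n)
    return cv2.undistortPoints(np.array(px,float).reshape(-1,1,2),p["camera_matrix"],p["distortion"]).reshape(-1,2),p["extrinsics"]
def ray(n,px):
    u,E=und(n,px); d=np.c_[u[:,0],-u[:,1],-np.ones(len(u))]@E[:3,:3].T
    return E[:3,3],d
def onz(n,px,z):
    o,d=ray(n,px); t=(z-o[2])/d[:,2]; return o+d*t[:,None]
def proj(n,P):
    p=camera_params(n);E=p["extrinsics"]; q=(np.atleast_2d(P)-E[:3,3])@E[:3,:3]
    q=q*[1,-1,-1]
    return cv2.projectPoints(q,np.zeros(3),np.zeros(3),p["camera_matrix"],p["distortion"])[0].reshape(-1,2)
def crop(n,box,s,f):
    im=camera(n)[:,:,::-1]; x0,y0,x1,y1=box
    cv2.imwrite(f,cv2.resize(im[y0:y1,x0:x1],None,fx=s,fy=s,interpolation=cv2.INTER_CUBIC))
E
python3 - <<'E'
import cv2
a=cv2.imread("pics/top0.png")[140:255,260:415]; cv2.imwrite("pics/t0c.png",cv2.resize(a,None,fx=5,fy=5,interpolation=cv2.INTER_CUBIC))
a=cv2.imread("pics/scene0.png")[165:300,200:385]; cv2.imwrite("pics/s0c.png",cv2.resize(a,None,fx=4,fy=4,interpolation=cv2.INTER_CUBIC))
E
```

```text
(no output)
```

View pics/t0c.png

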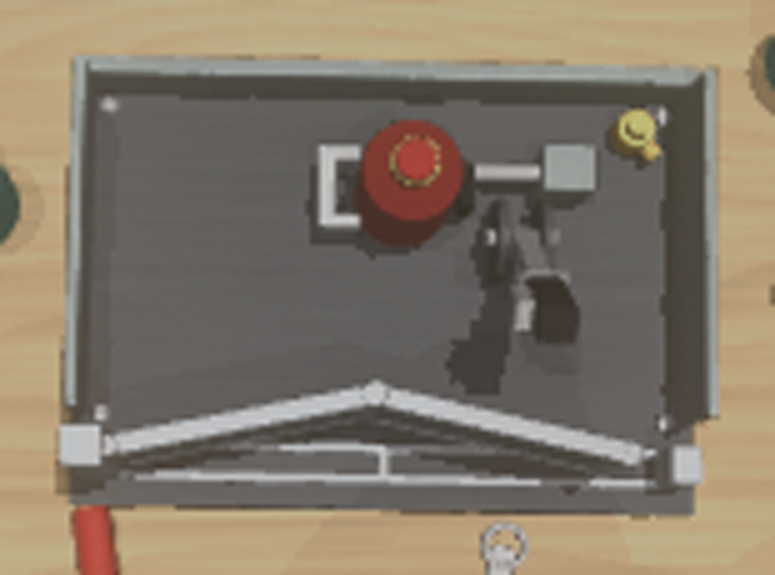

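View pics/s0c.png

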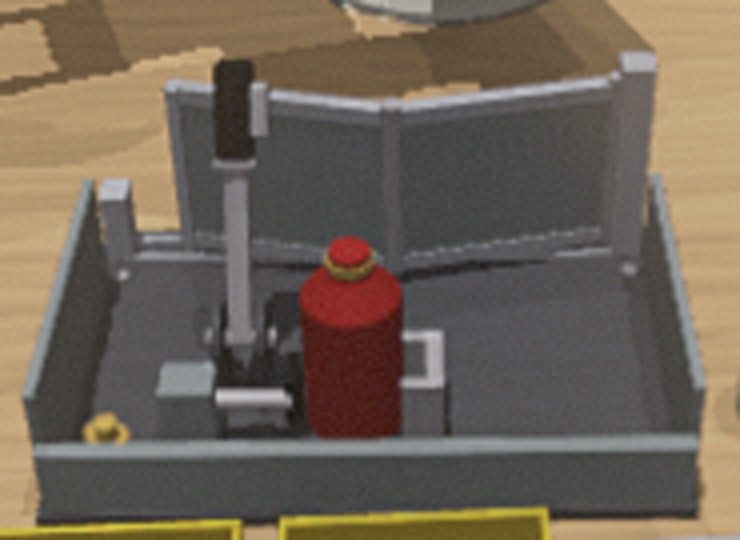

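The top crop shows the left post top at crop (80,445), the stub at (687,465), the fold barrel at (376,393) and the free end near (650,455). The grip is at about (552,310), with its button on the left. Next I'll compute world positions and the bay pose.

```bash
python3 - <<'E'
from h import *
c=lambda x,y:(260+(x+.5)/5-.5,140+(y+.5)/5-.5)
f=lambda x,y,z:onz("top",[c(x,y)],z)[0]
post=f(80,445,.177);stub=f(687,465,.072);fold=f(376,393,.164);edge=f(650,457,.160)
bl=f(78,62,.062);br=f(712,72,.062);cyl=f(415,158,.14)
for n,v in dict(post=post,stub=stub,fold=fold,edge=edge,bl=bl,br=br,cyl=cyl).items(): print(n,v.round(4))
# scene view: post top
cs=lambda x,y:(200+(x+.5)/4-.5,165+(y+.5)/4-.5)
g=lambda x,y,z:onz("scene",[cs(x,y)],z)[0]
print("scene post",g(637,62,.177),"stub",g(116,190,.072),"fold",g(391,103,.164))
print("wall bl/br corners",g(36,452,.062),g(695,445,.062))
# fit bay pose
from scipy.optimize import least_squares
L=np.array([[0,.184],[0,-.188]]);W=np.array([post[:2],stub[:2]])
d=W[0]-W[1];yaw=np.arctan2(-d[0],d[1]);print("len",np.linalg.norm(d),"yaw",yaw)
R=np.array([[np.cos(yaw),-np.sin(yaw)],[np.sin(yaw),np.cos(yaw)]])
o=(W-(L@R.T)).mean(0);print("o",o)
for n,v in dict(fold=fold,edge=edge,bl=bl,br=br,cyl=cyl,post=post,stub=stub).items(): print(n,((v[:2]-o)@R*1000).round(1))
E
```

```text
post [0.5023 0.1172 0.177 ]
stub [ 0.4907 -0.2539  0.072 ]
fold [ 0.531  -0.0543  0.164 ]
edge [ 0.4916 -0.2141  0.16  ]
bl [0.7561 0.1276 0.062 ]
br [ 0.7447 -0.2818  0.062 ]
cyl [ 0.6749 -0.0821  0.14  ]
scene post [0.50636631 0.11408395 0.177     ] stub [ 0.49435632 -0.2546793   0.072     ] fold [ 0.53065941 -0.05572054  0.164     ]
wall bl/br corners [ 0.74523537 -0.27339096  0.062     ] [0.75938829 0.1202347  0.062     ]
len 0.3712002882823853 yaw -0.0312371301028525
o [ 0.496575   -0.06634142]
fold [34.  13.1]
edge [  -0.4 -147.9]
bl [253.3 201.9]
br [ 254.7 -207.6]
cyl [178.7 -10.2]
post [  0.  183.6]
stub [   0.  -187.6]
```

The bay pose is consistent across features: origin about (0.498,-0.0665), yaw -0.031. The fold at bay (34,13) gives th≈0.21, and the cylinder and corners agree to within a few mm. First I raise the tool, close it and align its yaw with the bay (+0.443 about tool z).

servo_tool([
  [0, 0, 0, -30, 0.15],
  [0, 0, 0, -30, 0.15],
  [0, 0, 0, 0, 0.143],
  [0, 0, 0, 0, 0],
], squeeze=20)

```text
t: 0.6
tcp_pos: [0.2501, -0.5726, 0.2988]
eef_rot: [1.0, -0.015, -0.0, -0.0]
wrist_force: [0.3, 0.1, -1.0]
opening: 0.0542
```

```bash
cat >> h.py <<'E'
YAW=-0.031;O=np.array([.498,-.0665])
def tb():
    s=get_state();q=s["eef_rot"]
    from scipy.spatial.transform import Rotation as Ro
    M=Ro.from_quat(q).as_matrix();R=np.array([[np.cos(YAW),-np.sin(YAW)],[np.sin(YAW),np.cos(YAW)]])
    b=(s["tcp_pos"][:2]-O)@R*1000
    F=s["wrist_force"]; fb=F[:2]@R
    print("t",round(s["t"],2),"bay",b.round(1),"z",round(s["tcp_pos"][2]*1000,1),"yaw err",round(np.arctan2(M[1,0],M[0,0])-YAW,4),"F bay",fb.round(1),F[2].round(1),"open",round(s["opening"]*1000,1),"j6",s["joints"][5].round(2))
E
python3 -c "from h import *;tb()"
```

```text
t 0.6 bay [-232.1 -513.5] z 298.8 yaw err 0.0005 F bay [0.3 0.1] -1.0 open 54.2 j6 0.35
```

servo_tool([
  [0, 17, -50, 0, 0],
  [0, 17, -50, 0, 0],
  [0, 17, -50, 0, 0],
  [0, 17, -50, 0, 0],
  [0, 17, -50, 0, 0],
])

```text
t: 1.23
tcp_pos: [0.343, -0.3237, 0.2984]
eef_rot: [1.0, -0.014, -0.0, -0.0]
wrist_force: [0.8, 0.5, 0.8]
opening: 0.0042
```

servo_tool([
  [0, 17, -50, 0, 0],
  [0, 17, -50, 0, 0],
  [0, 17, -50, 0, 0],
  [0, 17, -50, 0, 0],
  [0, 17, -50, 0, 0],
])

```text
t: 1.85
tcp_pos: [0.4358, -0.0766, 0.2986]
eef_rot: [1.0, -0.014, -0.0, -0.0]
wrist_force: [1.6, -0.1, 0.2]
opening: 0.0004
```

```bash
python3 -c "from h import *;tb()"
```

```text
t 1.85 bay [-61.9 -12. ] z 298.6 yaw err 0.0039 F bay [ 1.6 -0.1] 0.2 open 0.4 j6 1.29
```

servo_tool([
  [0, 0, -28, 50, 0],
  [0, 0, 0, 50, 0],
  [0, 0, 0, 34, 0],
  [0, 0, 0, 0, 0],
])

```text
t: 2.35
tcp_pos: [0.4349, -0.0498, 0.1631]
eef_rot: [1.0, -0.014, -0.003, -0.001]
wrist_force: [0.4, 0.7, 1.3]
opening: 0.0005
```

```bash
python3 - <<'E'
from h import *
tb(); crop("scene",(200,100,390,300),3,"pics/s1.png")
for th in (.214,.3,.4,.5,.6,.7,.8,.9):
    print(th,160*np.sin(th)-21-13.5*np.tan(th),170-160*np.cos(th))
E
```

```text
t 2.35 bay [-63.6  14.7] z 163.1 yaw err 0.0031 F bay [0.4 0.7] 1.3 open 0.5 j6 1.35
0.214 10.045330587295293 13.649719502168182
0.3 22.107193696084416 17.14616173990305
0.4 35.5992263164189 22.630240959538384
0.5 48.33300256378131 29.58679009754036
0.6 60.10694883059281 37.94630161445147
0.7 70.703936821779 47.62525003448184
0.8 79.87685402374373 58.52692650445354
0.9 87.32016960346776 70.5424050766937
```

View pics/s1.png

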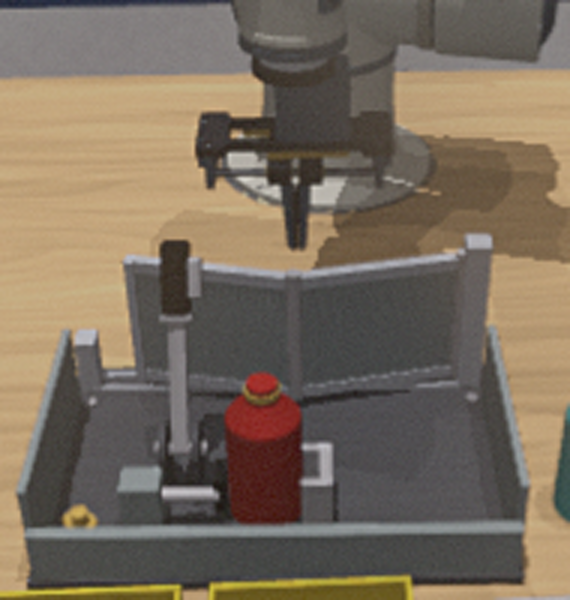

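The tip is in front of the fold and the gripper body spans bay y. It could come close to the lever, so I'll turn the tool 90° (jaws along bay x) for this push.

servo_tool([
  [0, 0, 0, 0, -0.175],
  [0, 0, 0, 0, -0.175],
  [0, 0, 0, 0, -0.175],
  [0, 0, 0, 0, -0.175],
  [0, 0, 0, 0, -0.175],
])

```text
t: 3.02
tcp_pos: [0.4375, -0.0507, 0.1667]
eef_rot: [0.911, 0.413, 0.001, 0.001]
wrist_force: [0.3, -0.5, 0.0]
opening: 0.0003
```

servo_tool([
  [0, 0, 0, 0, -0.175],
  [0, 0, 0, 0, -0.175],
  [0, 0, 0, 0, -0.175],
  [0, 0, 0, 0, -0.175],
  [0, 0, 0, 0, 0],
])

```text
t: 3.65
tcp_pos: [0.4373, -0.0506, 0.1664]
eef_rot: [0.717, 0.698, 0.001, 0.001]
wrist_force: [0.4, 0.1, 0.0]
opening: 0.0004
```

```bash
python3 -c "from h import *;tb()"
```

```text
t 3.65 bay [-61.2  14. ] z 166.4 yaw err 1.575 F bay [0.4 0.2] 0.0 open 0.4 j6 -0.22
```

Now push in: +50 mm, then follow the arc (tool y = bay x, tool x = bay y).

servo_tool([
  [0, 0, 30, 0, 0],
  [0, 0, 25, 0, 0],
  [0, 2, 15, 0, 0],
  [0, 3, 12, 0, 0],
  [0, 5, 13, 0, 0],
])

```text
t: 4.28
tcp_pos: [0.5318, -0.0427, 0.165]
eef_rot: [0.717, 0.697, -0.0, -0.0]
wrist_force: [-0.7, -2.7, 0.8]
opening: 0.0004
```

```bash
python3 -c "from h import *;tb();crop('top',(260,140,415,255),5,'pics/t2.png')"
```

```text
t 4.28 bay [33.1 24.8] z 165.0 yaw err 1.5739 F bay [-0.6 -2.7] 0.8 open 0.4 j6 -0.16
```

View pics/t2.png

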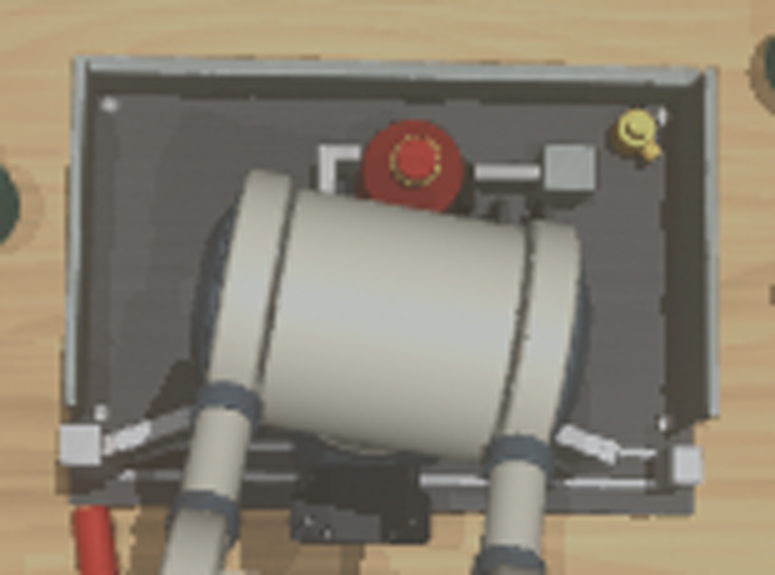

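The top view shows both panels tilted further in, with the free end now at crop (600,450), so the screen is folding. I'll continue along the arc.

servo_tool([
  [0, 5, 14, 0, 0],
  [0, 8, 12, 0, 0],
  [0, 10, 11, 0, 0],
  [0, 10, 9, 0, 0],
  [0, 11, 8, 0, 0],
])

```text
t: 4.95
tcp_pos: [0.5876, 0.0004, 0.1649]
eef_rot: [0.717, 0.698, -0.0, 0.0]
wrist_force: [-1.2, -7.0, 1.8]
opening: 0.0008
```

```bash
python3 -c "from h import *;tb();crop('scene',(200,100,390,300),3,'pics/s3.png')"
```

```text
t 4.95 bay [87.5 69.6] z 164.9 yaw err 1.5749 F bay [-1. -7.] 1.8 open 0.8 j6 -0.07
```

View pics/s3.png

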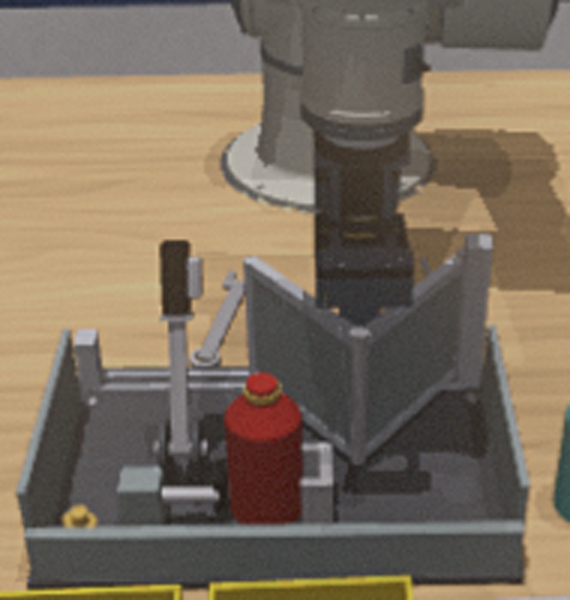

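The screen is now a clear V, with the fold at (359,328) in the crop and the free end at (248,262), so th is about 0.9. I'll back out of the mouth, turn the tool back, and go round to the right side of the free end.

servo_tool([
  [0, -4, -12, 0, 0],
  [0, -2, -40, 0, 0],
  [0, 0, -50, 0, 0],
  [0, 0, -55, 0, 0],
  [0, -40, 0, 0, 0.1],
])

```text
t: 5.62
tcp_pos: [0.4232, -0.0404, 0.1648]
eef_rot: [0.75, 0.661, -0.001, -0.002]
wrist_force: [2.4, -0.8, 0.6]
opening: 0.0006
```

servo_tool([
  [0, 0, 0, 0, 0.175],
  [0, 0, 0, 0, 0.175],
  [0, 0, 0, 0, 0.175],
  [0, 0, 0, 0, 0.175],
  [0, 0, 0, 0, 0.175],
])

```text
t: 6.25
tcp_pos: [0.4276, -0.0421, 0.165]
eef_rot: [0.961, 0.278, -0.0, -0.0]
wrist_force: [-0.8, -0.8, -0.3]
opening: 0.0002
```

servo_tool([
  [0, 0, 0, 0, 0.175],
  [0, 0, 0, 0, 0.175],
  [0, 0, 0, 0, 0.175],
  [0, 0, 0, 0, 0.075],
  [0, 0, 0, 0, 0],
])

```text
t: 6.88
tcp_pos: [0.4278, -0.0421, 0.165]
eef_rot: [1.0, -0.016, -0.0, -0.0]
wrist_force: [0.5, 0.6, 0.0]
opening: 0.0003
```

```bash
python3 - <<'E'
from h import *
tb();crop('scene',(200,100,390,300),3,'pics/s4.png')
c=lambda x,y:(200+(x+.5)/3-.5,100+(y+.5)/3-.5)
R=np.array([[np.cos(YAW),-np.sin(YAW)],[np.sin(YAW),np.cos(YAW)]])
for p,z in(((359,328),.164),((248,262),.16)): print((onz("scene",[c(*p)],z)[0][:2]-O)@R)
E
```

```text
t 6.88 bay [-70.9  22.2] z 165.0 yaw err -0.0002 F bay [0.4 0.6] 0.0 open 0.3 j6 1.36
[0.1194225  0.06799356]
[ 0.00845157 -0.02982168]
```

View pics/s4.png

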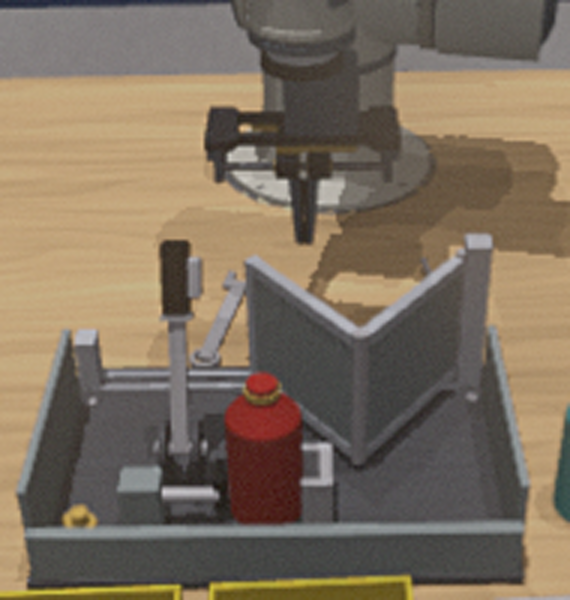

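The screen stayed put: the edge is at bay (8,-30) and the fold at (119,68), so th≈0.89. I'll go right of the edge and then into the track line.

servo_tool([
  [0, 0, 50, 0, 0],
  [0, 0, 47, 0, 0],
  [0, 33, 0, 0, 0],
  [0, 33, 0, 0, 0],
  [0, 0, 0, 0, 0],
])

```text
t: 7.55
tcp_pos: [0.4931, -0.1415, 0.1648]
eef_rot: [1.0, -0.015, 0.001, 0.0]
wrist_force: [-0.3, -0.6, 0.3]
opening: 0.0005
```

servo_tool([
  [0, 0, -15, 0, 0],
  [0, 0, -15, 0, 0],
  [0, 0, -15, 0, 0],
  [0, 0, -15, 0, 0],
  [0, 0, -15, 0, 0],
])

```text
t: 8.18
tcp_pos: [0.494, -0.065, 0.165]
eef_rot: [1.0, -0.015, 0.0, 0.0]
wrist_force: [-0.3, -1.3, 1.1]
opening: 0.0002
```

```bash
python3 -c "from h import *;tb();crop('scene',(200,100,390,300),3,'pics/s5.png')"
```

```text
t 8.18 bay [-4.1  1.4] z 165.0 yaw err 0.0001 F bay [-0.3 -1.3] 1.1 open 0.2 j6 1.35
```

View pics/s5.png

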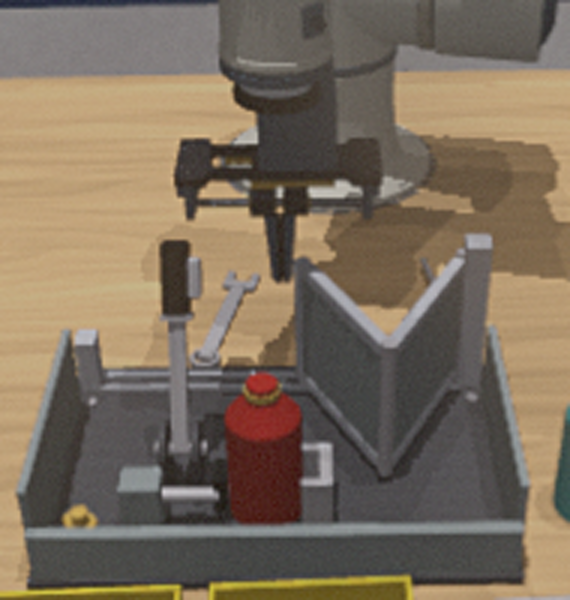

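The edge is moving along the track with under 2 N. I'll keep pushing.

servo_tool([
  [0, 0, -15, 0, 0],
  [0, 0, -15, 0, 0],
  [0, 0, -15, 0, 0],
  [0, 0, -15, 0, 0],
  [0, 0, -15, 0, 0],
])

```text
t: 8.85
tcp_pos: [0.4964, 0.0099, 0.1649]
eef_rot: [1.0, -0.016, -0.0, -0.0]
wrist_force: [-0.2, -0.8, -0.0]
opening: 0.0005
```

servo_tool([
  [0, 0, -8, 0, 0],
  [0, 0, -5, 0, 0],
  [0, 0, -3, 0, 0],
  [0, 0, 0, 0, 0],
])

```text
t: 9.35
tcp_pos: [0.497, 0.0248, 0.1649]
eef_rot: [1.0, -0.016, 0.0, -0.0]
wrist_force: [0.5, -0.4, 0.8]
opening: 0.0004
```

```bash
python3 -c "from h import *;tb();crop('scene',(200,100,390,300),3,'pics/s6.png')"
```

```text
t 9.35 bay [-3.8 91.2] z 164.9 yaw err -0.0002 F bay [ 0.5 -0.4] 0.8 open 0.4 j6 1.53
```

View pics/s6.png

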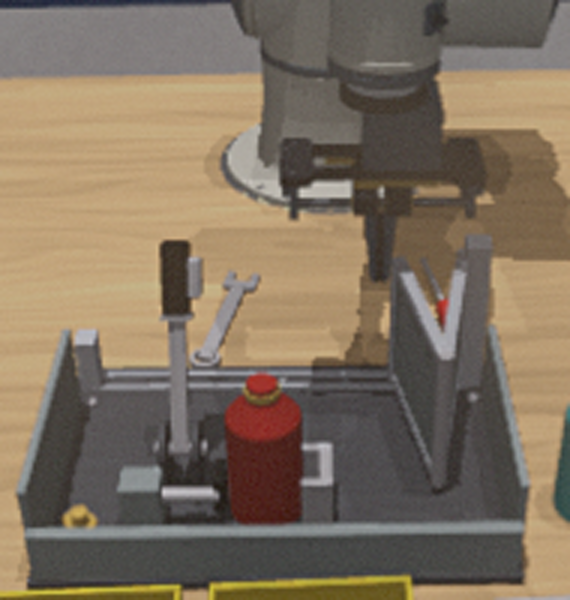

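It is nearly stacked and there is still no stop force. I'll go on in small steps until the force rises.

servo_tool([
  [0, 0, -4, 0, 0],
  [0, 0, -4, 0, 0],
  [0, 0, -3, 0, 0],
  [0, 0, -2, 0, 0],
  [0, 0, 0, 0, 0],
])

```text
t: 10.02
tcp_pos: [0.4972, 0.0342, 0.165]
eef_rot: [1.0, -0.015, -0.0, 0.003]
wrist_force: [-3.7, -43.0, 1.6]
opening: 0.0004
```

```bash
python3 -c "from h import *;tb()"
```

```text
t 10.03 bay [ -3.9 100.7] z 165.0 yaw err 0.0007 F bay [ -2.4 -43.1] 1.6 open 0.4 j6 1.56
```

The force is 43 N against the stop, so it is fully stacked. I'll back off gently and check.

servo_tool([
  [0, 0, 4, 0, 0],
  [0, 0, 20, 0, 0],
  [0, -20, 20, -20, 0],
  [60, -10, 20, -40, 0],
  [60, 0, 20, -40, 0],
])

```text
t: 10.65
tcp_pos: [0.4637, -0.0455, 0.266]
eef_rot: [1.0, -0.016, -0.0, -0.0]
wrist_force: [0.6, -0.4, -0.4]
opening: 0.0175
```

```bash
python3 - <<'E'
from h import *
tb();crop('scene',(200,100,390,300),4,'pics/s7.png')
E
```

```text
t 10.65 bay [-34.9  19.9] z 266.0 yaw err -0.0002 F bay [ 0.6 -0.3] -0.4 open 17.5 j6 1.38
```

View pics/s7.png

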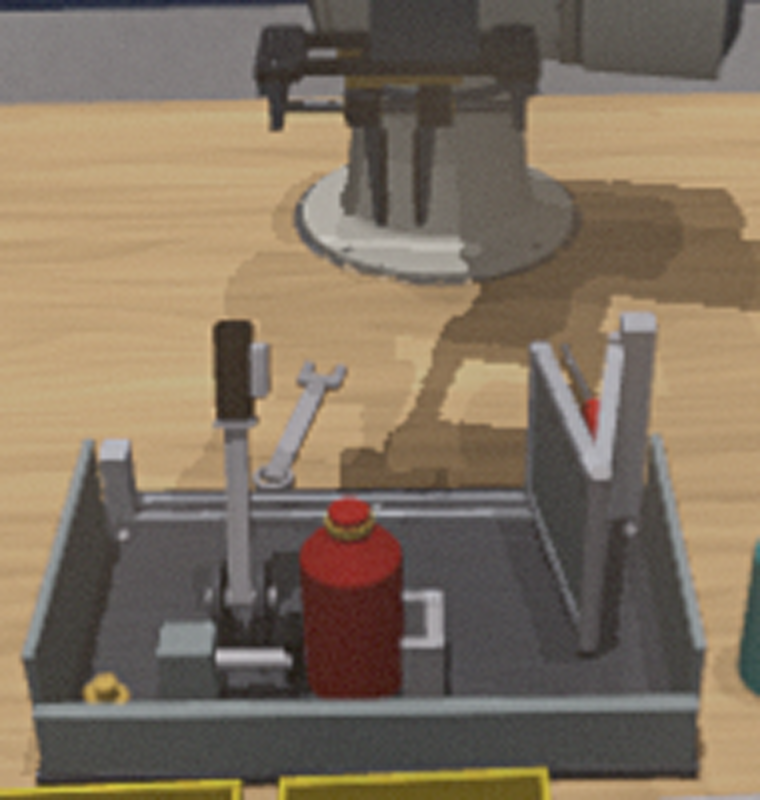

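```bash
python3 - <<'E'
from h import *
R=np.array([[np.cos(YAW),-np.sin(YAW)],[np.sin(YAW),np.cos(YAW)]])
c=lambda x,y:(200+(x+.5)/4-.5,100+(y+.5)/4-.5)
for n,p,z in(("fold",(597,470),.164),("edge",(541,346),.16),("post",(639,322),.177)): print(n,((onz("scene",[c(*p)],z)[0][:2]-O)@R*1000).round(1))
# lever: dark grip mask in first pictures
W=lambda b:np.r_[O+R@np.array(b[:2])/1000,b[2]/1000]
e=1.134
mid=W((145-150*np.cos(e),-85,55+150*np.sin(e))); end=W((145-182*np.cos(e),-85,55+182*np.sin(e)));foot=W((145-118*np.cos(e),-85,55+118*np.sin(e)))
for n in("scene","top"):
    print(n,"pred foot/mid/end",proj(n,[foot,mid,end]).round(1).tolist())
im=camera("scene"); s=im[178:208,240:280].max(2)
m=(s<60).astype(np.uint8); k,l,st,ce=cv2.connectedComponentsWithStats(m)
for i in range(1,k):
    if st[i,4]>20: print("scene dark",st[i]+[240,178,0,0,0],ce[i]+[240,178])
t=cv2.imread("pics/top0.png")[185:215,355:385]; m=(t.max(2)<55).astype(np.uint8);k,l,st,ce=cv2.connectedComponentsWithStats(m)
for i in range(1,k):
    if st[i,4]>15: print("top dark",st[i]+[355,185,0,0,0],ce[i]+[355,185])
crop("top",(330,160,400,230),8,"pics/t7.png")
E
```

```text
fold [154.8 139.3]
edge [  5.9 114.9]
post [  2.8 182.1]
scene pred foot/mid/end [[259.3, 204.7], [258.9, 192.3], [258.6, 179.8]]
top pred foot/mid/end [[368.3, 197.7], [369.7, 201.0], [371.1, 204.5]]
scene dark [255 194   8  11  46] [258.02173913 199.69565217]
```

View pics/t7.png

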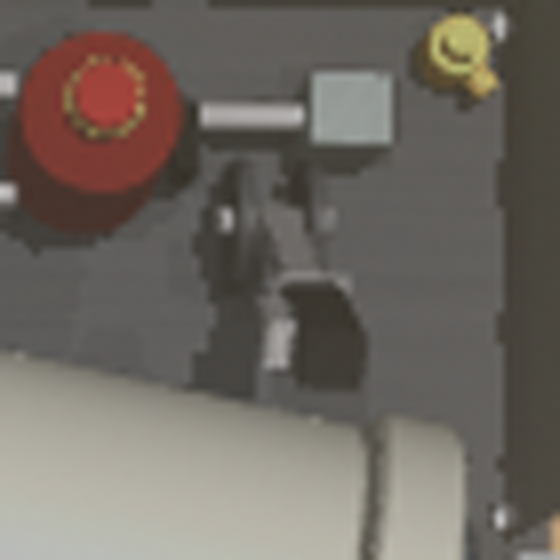

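The stacked screen measures fold (155,139) and edge y 115, against expected (158,143) and 116. The grip also matches the prediction in both views within 1-2 mm (scene column 258.4, top column 371.6). I'll move above the grip, jaws across bay y.

servo_tool([
  [75, 0, 0, -35, 0],
  [75, 30, 30, 0, 0],
  [75, 30, 30, 0, 0],
  [75, 30, 30, 0, 0],
  [75, 27, 14, 0, 0],
])

```text
t: 11.42
tcp_pos: [0.5791, -0.1536, 0.2983]
eef_rot: [1.0, -0.016, -0.001, -0.0]
wrist_force: [0.3, 0.5, 0.2]
opening: 0.0747
```

servo_tool([
  [75, 0, 0, 0, 0],
  [75, 0, 0, 0, 0],
])

```text
t: 11.68
tcp_pos: [0.5777, -0.1519, 0.2989]
eef_rot: [1.0, -0.015, -0.001, -0.0]
wrist_force: [-0.6, -0.9, 0.4]
opening: 0.0748
```

```bash
python3 -c "from h import *;tb()"
```

```text
t 11.68 bay [ 82.3 -82.9] z 298.9 yaw err 0.0003 F bay [-0.5 -0.9] 0.4 open 74.8 j6 1.24
```

servo_tool([
  [75, 0, 1, 40, 0],
  [75, 0, 0, 40, 0],
  [75, 0, 0, 22, 0],
  [75, 0, 0, 0, 0],
])

```text
t: 12.18
tcp_pos: [0.5768, -0.1527, 0.1966]
eef_rot: [1.0, -0.015, -0.002, -0.001]
wrist_force: [0.4, 0.4, 1.0]
opening: 0.0747
```

```bash
python3 -c "from h import *;tb();crop('scene',(200,100,390,300),4,'pics/s8.png')"
```

```text
t 12.18 bay [ 81.5 -83.7] z 196.6 yaw err 0.0003 F bay [0.3 0.4] 1.0 open 74.7 j6 1.24
```

View pics/s8.png

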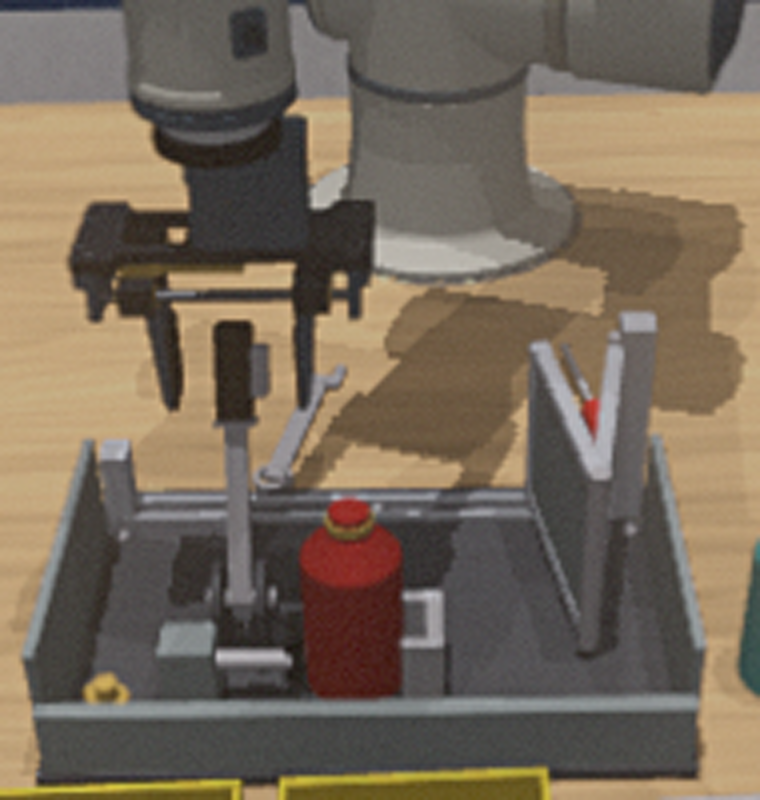

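The fingers straddle the grip: tips at crop (173,405) and (304,405), grip at 215-270 including the button. Now I squeeze.

servo_tool([
  [15, 0, 0, 0, 0],
  [15, 0, 0, 0, 0],
  [15, 0, 0, 0, 0],
  [15, 0, 0, 0, 0],
  [15, 0, 0, 0, 0],
], squeeze=20)

```text
t: 12.85
tcp_pos: [0.5784, -0.1534, 0.1981]
eef_rot: [1.0, -0.016, 0.0, -0.0]
wrist_force: [-0.4, 6.8, 5.2]
opening: 0.0274
```

servo_tool([
  [15, 0, 0, 0, 0],
  [15, 0, 0, 0, 0],
])

```text
t: 13.1
tcp_pos: [0.5785, -0.1542, 0.1979]
eef_rot: [1.0, -0.016, 0.0, 0.0]
wrist_force: [-1.5, -5.9, -6.2]
opening: 0.026
```

```bash
python3 - <<'E'
from h import *
tb()
b=np.linspace(0,.98,15);e=1.134-b
P=np.c_[145-150*np.cos(e),55+150*np.sin(e)+6]
print(np.diff(P,axis=0).round(1).tolist(),P[0],P[-1])
E
```

```text
t 13.1 bay [ 83.2 -85.2] z 197.9 yaw err -0.0003 F bay [-1.3 -6. ] -6.2 open 26.0 j6 1.24
[[-9.4, -4.8], [-9.0, -5.4], [-8.6, -6.0], [-8.2, -6.6], [-7.7, -7.2], [-7.1, -7.7], [-6.6, -8.2], [-6.0, -8.6], [-5.4, -9.0], [-4.7, -9.4], [-4.1, -9.7], [-3.4, -9.9], [-2.7, -10.1], [-2.0, -10.3]] [ 81.54418667 196.91673832] [-3.22481253 84.00880161]
```

The opening of 26.0 mm means the button is fully in. I'll swing along the arc.

servo_tool([
  [15, -9.5, 0, 5, 0],
  [15, -9, 0, 5.5, 0],
  [15, -8.5, 0, 6, 0],
  [15, -8, 0, 6.5, 0],
  [15, 0, 0, 0, 0],
])

```text
t: 13.72
tcp_pos: [0.5425, -0.1531, 0.1742]
eef_rot: [1.0, -0.016, -0.0, 0.0]
wrist_force: [1.9, -7.3, -4.9]
opening: 0.0256
```

```bash
python3 - <<'E'
from h import *
tb();crop('scene',(200,100,390,300),4,'pics/s9.png')
E
```

```text
t 13.72 bay [ 47.1 -85.2] z 174.2 yaw err -0.0004 F bay [ 2.1 -7.2] -4.9 open 25.6 j6 1.22
```

View pics/s9.png

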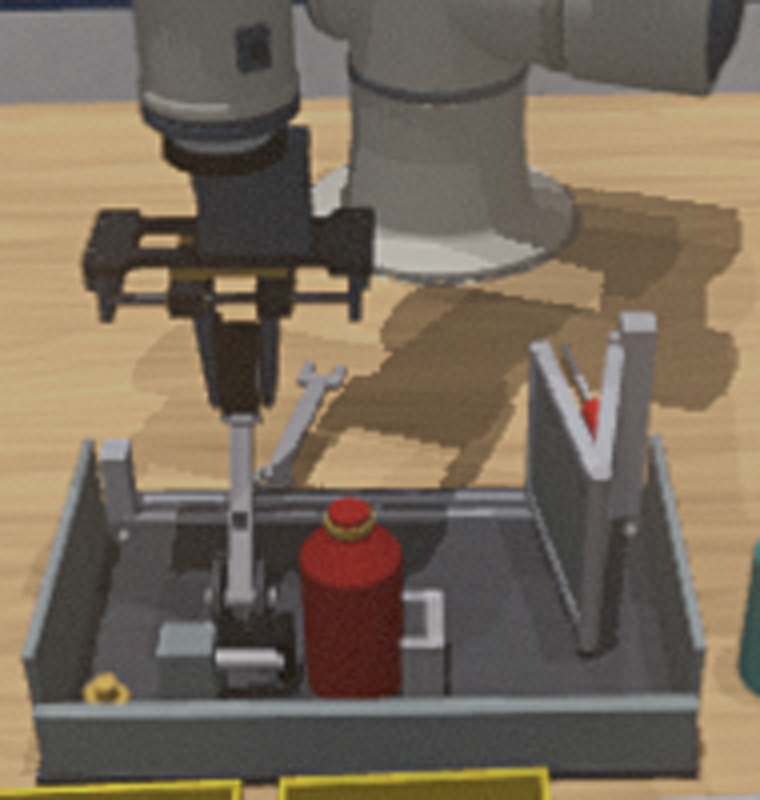

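The lever is following; it leans further forward, with the grip still between the fingers, the opening at 25.6 mm and low forces. I'll continue.

servo_tool([
  [15, -8, 1, 7, 0],
  [15, -7, 0.5, 7.5, 0],
  [15, -6.5, 0, 8, 0],
  [15, -6, 0, 8.5, 0],
  [15, -5.5, 0, 9, 0],
])

```text
t: 14.4
tcp_pos: [0.5102, -0.1523, 0.1346]
eef_rot: [1.0, -0.016, 0.001, -0.001]
wrist_force: [8.1, 7.7, 0.0]
opening: 0.0255
```

```bash
python3 -c "from h import *;tb()"
```

```text
t 14.4 bay [ 14.8 -85.4] z 134.6 yaw err -0.0005 F bay [7.9 7.9] 0.0 open 25.5 j6 1.2
```

The tool is on the arc (e≈0.52). I'll finish to the stop.

servo_tool([
  [15, -5, 0, 9.5, 0],
  [15, -4.3, 0, 10, 0],
  [15, -3.5, 0, 10, 0],
  [15, -2.8, 0, 10, 0],
  [15, -2, 0, 10, 0],
])

```text
t: 15.02
tcp_pos: [0.4926, -0.1518, 0.0851]
eef_rot: [1.0, -0.016, 0.001, -0.0]
wrist_force: [7.3, 8.1, 1.4]
opening: 0.0256
```

servo_tool([
  [15, 0, 0, 2, 0],
  [15, 0, 0, 0, 0],
])

```text
t: 15.28
tcp_pos: [0.4923, -0.1518, 0.0829]
eef_rot: [1.0, -0.016, -0.0, -0.001]
wrist_force: [6.2, 5.8, -7.5]
opening: 0.0253
```

```bash
python3 -c "from h import *;tb();crop('scene',(200,100,390,300),4,'pics/s10.png')"
```

```text
t 15.28 bay [ -3.  -85.4] z 82.9 yaw err -0.0005 F bay [6. 6.] -7.5 open 25.3 j6 1.19
```

View pics/s10.png

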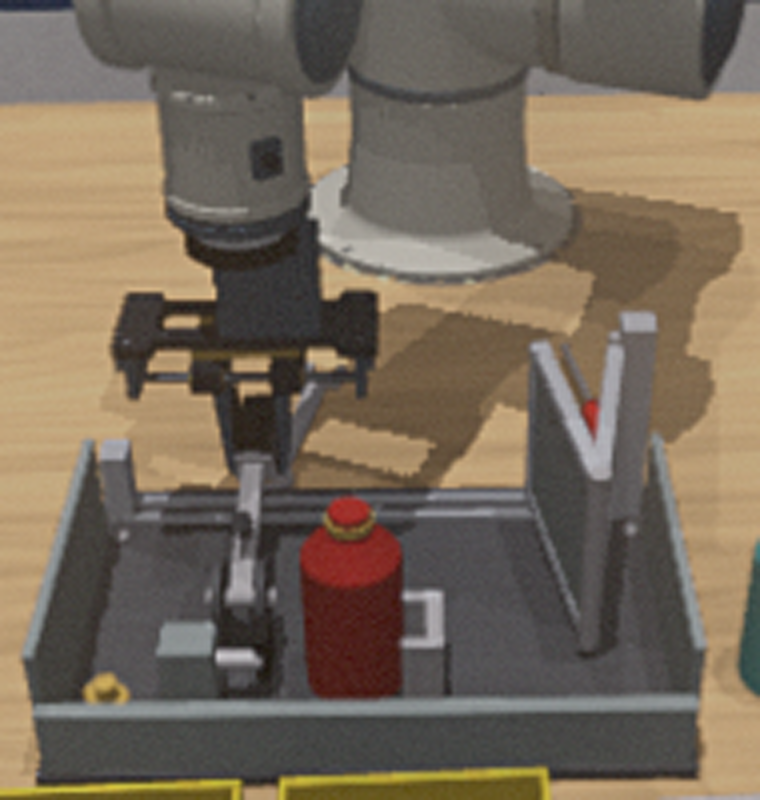

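The lever is nearly level. There is no clear stop force yet, so I'll press a little further down with the button held.

servo_tool([
  [15, 0, 0, 3, 0],
  [15, 0, 0, 0, 0],
])

```text
t: 15.58
tcp_pos: [0.4929, -0.1518, 0.0804]
eef_rot: [1.0, -0.016, 0.001, -0.0]
wrist_force: [8.1, 9.4, 0.9]
opening: 0.0254
```

servo_tool([
  [15, 0, 0, 3, 0],
  [15, 0, 0, 0, 0],
])

```text
t: 15.82
tcp_pos: [0.4935, -0.1519, 0.0777]
eef_rot: [1.0, -0.016, 0.001, -0.0]
wrist_force: [11.5, 9.5, 1.7]
opening: 0.0253
```

```bash
python3 -c "from h import *;tb()"
```

```text
t 15.82 bay [ -1.9 -85.5] z 77.7 yaw err -0.0005 F bay [11.2  9.8] 1.7 open 25.3 j6 1.19
```

Fz isn't rising clearly, and the tool is already below the computed end height, so the pads are probably slipping at the stop. I'll let go, lift and look at the angle.

servo_tool([
  [75, 0, 0, -2, 0],
  [75, 0, 0, 0, 0],
  [75, 0, 0, 0, 0],
  [75, 0, 0, 0, 0],
  [75, 0, 0, -20, 0],
])

```text
t: 16.45
tcp_pos: [0.4918, -0.1524, 0.0986]
eef_rot: [1.0, -0.016, -0.001, -0.001]
wrist_force: [0.1, -0.9, 0.3]
opening: 0.0723
```

servo_tool([
  [75, 0, 0, -40, 0],
  [75, 0, 0, -50, 0],
  [75, -30, 0, -50, 0],
  [75, -60, 0, -30, 0],
  [75, -60, 0, 0, 0],
])

```text
t: 17.08
tcp_pos: [0.3463, -0.1484, 0.2689]
eef_rot: [1.0, -0.015, 0.002, 0.001]
wrist_force: [0.2, -0.9, 1.0]
opening: 0.0751
```

```bash
python3 - <<'E'
from h import *
tb();crop('scene',(200,100,390,300),4,'pics/s11.png');crop("top",(330,150,430,260),5,"pics/t11.png")
R=np.array([[np.cos(YAW),-np.sin(YAW)],[np.sin(YAW),np.cos(YAW)]])
W=lambda b:np.r_[O+R@np.array(b[:2])/1000,b[2]/1000]
for bb in (.7,.8,.88,.92,.96,1.0):
    e=1.134-bb
    # top edge of far (inner) end of grip and tip end
    P=[]
    for L in(118,182):
        P.append(W((145-L*np.cos(e)+11*np.sin(e),-85,55+L*np.sin(e)+11*np.cos(e))))
    print(bb,"scene",((proj("scene",P)-[200,100])*4).round(0).tolist(),"top",((proj("top",P)-[330,150])*5).round(0).tolist())
E
```

```text
t 17.07 bay [-149.1  -86.6] z 268.9 yaw err 0.0005 F bay [ 0.2 -0.9] 1.0 open 75.1 j6 1.04
0.7 scene [[249.0, 431.0], [253.0, 353.0]] top [[181.0, 334.0], [187.0, 428.0]]
0.8 scene [[251.0, 439.0], [256.0, 366.0]] top [[179.0, 345.0], [183.0, 442.0]]
0.88 scene [[252.0, 447.0], [258.0, 378.0]] top [[177.0, 352.0], [180.0, 451.0]]
0.92 scene [[253.0, 450.0], [259.0, 385.0]] top [[176.0, 355.0], [179.0, 455.0]]
0.96 scene [[253.0, 455.0], [259.0, 391.0]] top [[175.0, 357.0], [177.0, 459.0]]
1.0 scene [[254.0, 459.0], [260.0, 398.0]] top [[174.0, 360.0], [176.0, 462.0]]
```

View pics/s11.png

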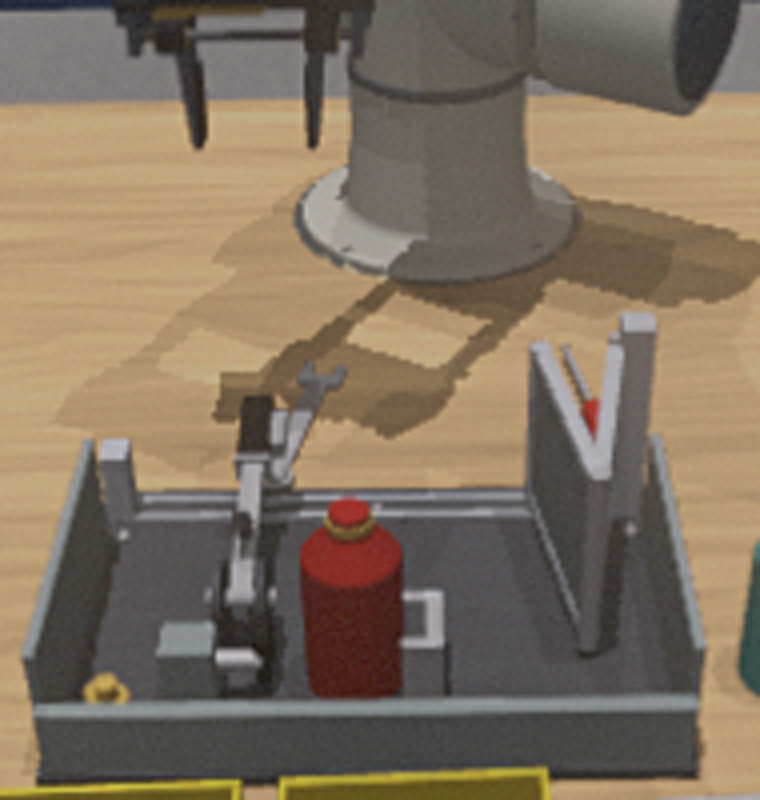

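View pics/t11.png

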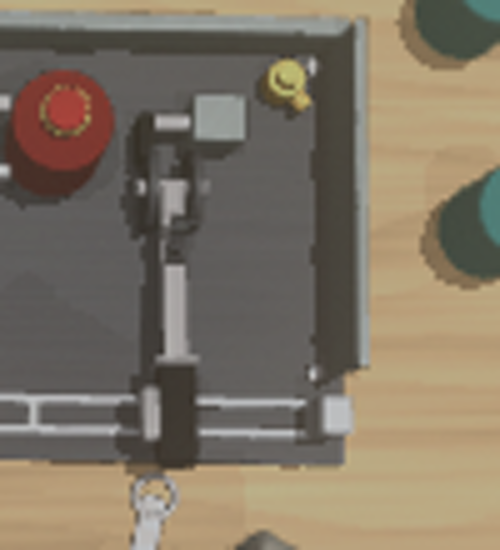

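The lever lies level, with the grip tip at crop row 397 and the collar at 455, which gives b≈0.96-1.0, the stop. The top view agrees, the clamp rod has drawn back from the cylinder, and the button is out again. I'll do one last check of the screen from the top and of the bystanders.

```bash
python3 - <<'E'
from h import *
tb();im=camera("top")[:,:,::-1];cv2.imwrite("pics/t12.png",cv2.resize(im[95:305,140:470],None,fx=2.4,fy=2.4,interpolation=cv2.INTER_CUBIC))
a=cv2.imread("pics/scene0.png");b=camera("scene")[:,:,::-1]
d=cv2.blur(cv2.absdiff(a,b).max(2),(3,3))>40
n,l,st,ce=cv2.connectedComponentsWithStats(d.astype(np.uint8))
print([s.tolist() for s in st[1:] if s[4]>25])
E
```

```text
t 17.18 bay [-153.7  -84.9] z 267.3 yaw err -0.0013 F bay [ 0.3 -0.3] 0.3 open 74.9 j6 1.04
[[77, 0, 110, 70, 2336], [219, 0, 55, 65, 1742], [270, 0, 59, 73, 2130], [347, 0, 32, 81, 2206], [86, 4, 21, 10, 87], [279, 67, 8, 24, 87], [106, 72, 24, 9, 148], [315, 73, 70, 57, 1147], [229, 92, 65, 46, 823], [335, 93, 24, 19, 249], [101, 103, 26, 7, 62], [140, 103, 15, 30, 191], [330, 120, 28, 22, 415], [338, 146, 53, 31, 850], [137, 152, 12, 6, 37], [117, 155, 11, 4, 31], [164, 155, 102, 42, 1380], [298, 160, 10, 8, 55], [241, 169, 115, 60, 4317], [257, 213, 9, 24, 110], [263, 254, 13, 17, 94]]
```

View pics/t12.png

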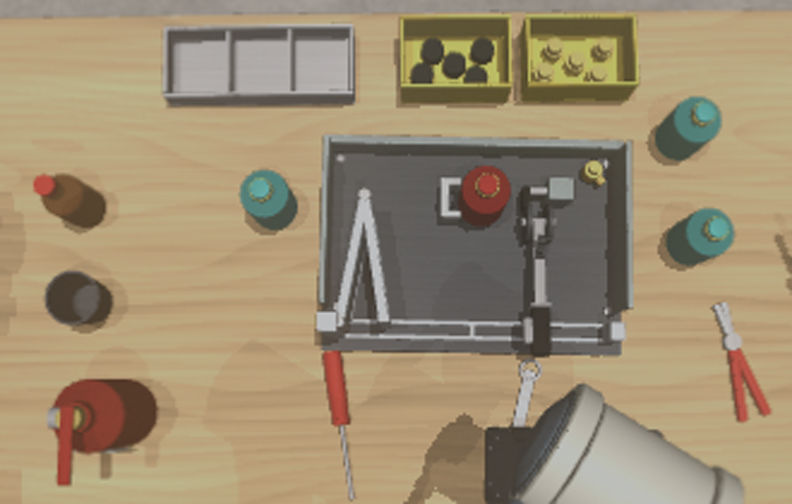

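The top view shows the fold at (364,193) and the free end at (384,320), about 53 mm from the pivot, so it is stacked. The cylinder is standing, everything else is in place, and nothing is being touched. I'm handing the job in.

```bash
python3 -c "from plant import *;print(close_job())"
```

```text
the job is handed in; nothing more can be done
None
```

The screen is folded and stacked at its post, the lever is down at its stop, and the job was handed in at about 17 s.

- **Screen:** I pushed the fold in with the closed fingers to about th 0.9. I then pushed the free end along the track until it hit the stop, where the wrist force reached 43 N. The last pictures put the free end about 53 to 55 mm from the pivot, against 54 mm expected when stacked.
- **Lever:** I squeezed the grip until the opening read 26 mm, which is the button fully in, and swung it down the arc. The pictures give a lever value of about 0.96 to 1.0, so at the stop.
- **Check that disagreed:** near the end of the swing, no clear upward stop force showed. The tool ended about 9 mm below the grip's computed end height, so the pads probably slipped a little there. The lever's angle rests on the pictures alone.
- **Everything else:** the clamp rod has drawn back and the cylinder stands where it was. The other things on the bench look unmoved. The gripper is open, clear of everything, with the wrist force near zero.

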